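Close and lock a lino-carving jig on its block

TASK

The block in the carving jig is to be clamped for carving. First lay the orange-handled gouge that is lying in the jig flat in the green tray (don't drop it in); then slide the blue jaw along the jig until the block is pinched squarely and flush between the jaw and the wooden fence, and then turn the jaw's red lock knob clockwise to its end stop. Leave the mug, the ink tin and the brush pot where they stand, and keep the block on the jig's bed.

Things in the scene. Friction and masses are not known exactly. Their poses are not given: they have to be found in the camera images.
- jig: Carving jig, fixed to the bench: pale plywood bed 170 mm wide (x), 440 mm long (y from -240 to +200 mm), 18 mm thick. Origin on the bench under the middle of the width, z up; yaw within 0.4 rad of 0 (+y then points to the robot's left). At the +y end a pale wooden fence 140 mm wide, 20 mm thick, top 48 mm above the bench, inner face at y = +170 mm. The jaw slides along y.
- jaw (a joint): Position (m) of the sliding jaw along the jig's +y: 0 = fully open (front face at jig y = -140 mm), grows towards the fence, limit 0.25; 0.230 with the block flush between jaw and fence. Stays where left; about 3 N of friction plus 8 N per m/s. Move it by its knob or push it from behind.
- jaw_face (a point): Middle of the front face (towards the fence) of the blue jaw bar, 34 mm above the bench; axes as the jig's. The bar is 130 mm wide (x), 18 mm thick (y), top 50 mm above the bench. Behind it the aluminium carriage plate, 110 mm wide, reaches to 95 mm behind the front face, top 36 mm above the bench; the red lock knob stands on it. Moving mass about 0.4 kg.
- lock (a joint): Turn in rad of the red lock knob on the carriage: 0 = loose; grows clockwise seen from above; end stop (locked) at 1.4. At 0 the knob's grip bar lies along the jig's x. Friction 0.06 N m, stays where it is left.
- lock_grip (a point): Grip point of the red lock knob, on its vertical axis, 56 mm behind the jaw's front face on the jig's centre line (x = 0), 73 mm above the bench. Grip bar 14 mm thick, 46 mm long, from 50 to 80 mm above the bench, on a disc 48 mm in diameter. The point's x axis lies along the bar and turns with it.
- block: Loose lino block (brown wood with grey top, white carved lines), 110 mm (its x) by 80 mm (its y) by 22 mm high, about 0.22 kg, lying askew by up to 0.25 rad on the bed near the fence. Origin at the centre of its underside.
- gouge: Loose gouge with an orange handle, lying on the bed across it between jaw and block, about 90 g. Handle 95 mm long (its x, from -47.5 to +47.5 mm), 24 mm wide (y), 22 mm high; the steel blade runs on from it along +x to x = 105 mm, at 11 mm height. Origin at the centre of the handle's underside, z up; centre of mass within 15 mm of it.
- gouge_tip (a point): Tip of the gouge's blade, 105 mm from the gouge's origin along its +x, 11 mm above its underside.
- tray: Low green open tray, fixed to the bench, 230 mm long (its x), 120 mm wide (y), walls 5 mm thick and 24 mm high, floor 5 mm thick. Origin at the centre of its underside. It stands to the left or to the right of the jig.
- hook_board: Bystander: plywood bench hook fixed to the bench, 200 x 110 mm, 32 mm high at its far edge, with red paint marks, on the side where the tray is not. Origin at the centre of its underside.
- mug: Bystander: white mug, 76 mm in diameter, 88 mm high, handle to its +y. Origin at the centre of its foot.
- ink_tin: Bystander: steel tin with blue label, 72 mm in diameter, 75 mm high. Origin at the centre of its foot.
- brush_pot: Bystander: grey pot, 72 mm in diameter, 95 mm high, with four brushes reaching to 168 mm. Origin at the centre of its foot.
Things that resemble listed ones, but are neither listed nor needed, are in the scene too. There is more than one size of the gouge; the job needs the largest. What is meant by the block is not turquoise, and is the smaller of those in its own colour.

How it is judged:
By the outcome, as a careful person would: the job done as asked, in the order asked, and still so for the second after the job is handed in, with the robot touching nothing.
It also fails if it takes over 61 s, if anything falls off the work surface, if the arm or the gripper's body presses on something with over 40 N, if the wrist force passes 120 N, or if a joint passes its speed limit or range.

ROBOT

A 6-joint arm with a two-finger parallel gripper is mounted at the origin on the work surface. World frame = base frame: x ahead of the robot, y to its left, z up, the work surface at z = 0. Lengths are in m, angles in rad, forces in N, time in s.
With the tool pointing down it reaches from about 0.225 to 0.875 m from the base axis. Payload 3.4 kg.
Tool frame: the origin (TCP) lies at the very end of the fingers, on their centre line; the grasp point (between the pads) lies 19 mm behind it (grip_depth is the distance from the TCP to the grasp point, in m); x points along the fingers, z is the direction in which the jaws open and shut, and the axes are right-handed (so a half turn about x gives the same grasp; the last joint's range is limited). The gripper opens to 85 mm and grips with 20 to 120 N. Pads are 22 mm wide; open, the fingers measure 114 mm over their backs; the gripper's body (76 mm by 85 mm) begins 54 mm behind the grasp point. The pads swing forward as they close: fully open they stand 13 mm farther back than shut.
Start: joints at [1.088, 0.276, 1.505, -0, 1.361, -0.121], TCP at [0.204, 0.538, 0.2] pointing down, gripper open.
Joint ranges: [-2.89, 2.89], [-0.75, 2.08], [0.22, 2.7], [-1.18, 4.32], [0.11, 2.71], [-2.7, 2.7]. Speed limits (rad/s): [2.57, 2.57, 3.14, 3.14, 3.14, 3.14].

INTERFACE

Orientations are given as a unit quaternion [w, x, y, z].
In Python, from rig import get_state, get_image, sign_off, grip_depth gives the robot as it stands. The module is installed in compiled form; this text tells all that it offers.
- The arm moves only by the tool arm_command, never from a script. Its argument "series" is a list of rows, each an object with "dp": the shift along the tool's x, y, z scaled (see below), a list of three; "angular": the turn, a rotation vector about the tool's x, y, z scaled (see below), a list of three; "gripper": the finger opening in mm, from 0 to 85.4. A call has exactly 8 rows; each row shifts and turns the pose as measured when the row begins, along the tool's axes as they then stand; what a row does not reach is not made up. The controller multiplies each number of a shift by 0.12 m and each number of a turn by 90 degrees. A row lasts 1/8 s, in which the tool goes at most 62.5 mm and 10.7 degrees, less where a joint would pass 70% of its speed; a pose out of reach is approached as far as the arm can. A call with a number of a shift or a turn outside -1 to 1 is refused whole. A call with a gripper value outside its range is refused whole. The fingers move at their own pace and stop on an object; "grip_force" is the grip in N (left out, the last holds). Time passes only in rows, so rows that do not move let the fingers close, or fill a call up. It gives the time, the measured TCP pose, the force and the opening at its end, in the units of the state.
- get_state(): the state, without advancing time (a new reading comes with each control period).
- get_image(name): name is "scene" or "side" or "wrist"; returns a dict with "image" (420x560x3 uint8, blue, green, red), "depth" (420x560 float32, m along the optical axis (not along the pixel's ray), 0 where there is no reading), "mtx" (3x3 intrinsics, pixels), "view" (4x4, takes a point from world to camera coordinates); the wrist camera has in their place "mount" (4x4, takes a point from camera to tool coordinates, whose origin is the TCP and whose axes are the tool frame's). Camera axes: x right, y up, looking along -z (the intrinsics and any distortion apply to the point x, -y, -z); pixel columns grow to the right and rows downward; lengths in m; the calibration is good to about 2 mm. The wrist camera is an equidistant fisheye: a pixel r from the principal point sees the ray r / f radians off the axis. A picture is of the moment at which its call begins: read the wrist's pose just before it.
- sign_off(): hands the job in, once; it reports no verdict.
The state is a dict: "clock": time; "qpos": joint angles; "qd": joint speeds; "effort": joint torques, N m; "position": TCP position; "ee_rot": TCP orientation; "contact_force": force on the tool from outside, world axes, zero at the start; "moment": the same for the moment, N m; "width": finger opening in m.
Only numpy, scipy, OpenCV 4.12 (cv2) and the standard library are available. Lean on these libraries where they do the work, as an engineer would, in place of code of your own. Each camera call takes 0.05 s, during which the arm holds its last target. There are 200 camera calls.

## Working session

There is one attempt and no reset: what is moved stays moved. The work goes in short steps, Python scripts to look and compute and a tool call to move; the robot and the scene stay as the last step left them, time stands still between calls to the robot, and variables do not carry over. Pictures are saved under pics/ and viewed, about 8 in all and at most 12, crops included, and the job is handed in when it is done.

Besides the shell and the picture viewer there is one more tool, called after "Emit:" by a JSON object that holds its "method" and its "body". arm_command: Moves the arm, as the interface text tells. Its arguments: {"type":"object","properties":{"series":{"type":"array","items":{"type":"object","properties":{"dp":{"type":"array","items":{"type":"number"}},"angular":{"type":"array","items":{"type":"number"}},"gripper":{"type":"number"}}}},"grip_force":{"type":"number"}},"required":["series"]}

```bash
mkdir -p pics; cat > h.py <<'E'
import numpy as np, cv2
from rig import get_state, get_image, sign_off, grip_depth
def save(n,img): cv2.imwrite('pics/'+n+'.png',img)
def pts(d):
    """world point per pixel for a fixed camera"""
    K=d['mtx'];Z=d['depth'];v,u=np.mgrid[:420,:560]
    x=(u-K[0,2])/K[0,0]*Z;y=(v-K[1,2])/K[1,1]*Z
    c=np.stack([x,-y,-Z,np.ones_like(Z)],-1)
    return (c@np.linalg.inv(d['view']).T)[...,:3]
E
python3 - <<'E'
from h import *
s=get_state();print(s,grip_depth)
a=get_image('scene');b=get_image('side')
np.savez('s0.npz',**{k+'_a':a[k] for k in a},**{k+'_b':b[k] for k in b})
save('scene0',a['image']);save('side0',b['image'])
print(a.keys(),a['mtx'],a['view'],b['view'])
E
```

```text
{'clock': 0.0, 'qpos': array([ 1.08795928e+00,  2.76590634e-01,  1.50616711e+00, -1.80149640e-05,
        1.36069519e+00, -1.20950122e-01]), 'qd': array([-1.75414050e-03,  1.56397265e-05, -1.95700210e-03, -2.53081432e-04,
       -7.73044622e-04,  1.77921511e-04]), 'effort': array([-1.62077620e-03, -4.16777337e+01, -2.45801443e+01, -2.15988684e-04,
        1.09177074e-02,  2.28802001e-06]), 'position': array([0.20327571, 0.53722566, 0.19952872]), 'ee_rot': array([ 0.5812356 , -0.40217051,  0.58239444,  0.40154797]), 'contact_force': array([-0.22046399, -0.70312368,  0.15980682]), 'moment': array([-0.01868726, -0.02309814, -0.00892265]), 'width': 0.08550213372191806} 0.0187
dict_keys(['image', 'depth', 'mtx', 'view']) [[509.09945571   0.         275.23126431]
 [  0.         509.09945571 208.74650794]
 [  0.           0.           1.        ]] [[ 0.66635504  0.74561297  0.00567944 -0.35268716]
 [-0.63790216  0.56611684  0.52210397  0.31809276]
 [ 0.38607226 -0.35152954  0.85286294 -1.73073977]
 [ 0.          0.          0.          1.        ]] [[ 0.78000972 -0.6256367  -0.01278873 -0.40363887]
 [ 0.49868575  0.60912889  0.61666403 -0.29414935]
 [-0.37801766 -0.48738149  0.78712256 -1.17838418]
 [ 0.          0.          0.          1.        ]]
```

View pics/scene0.png

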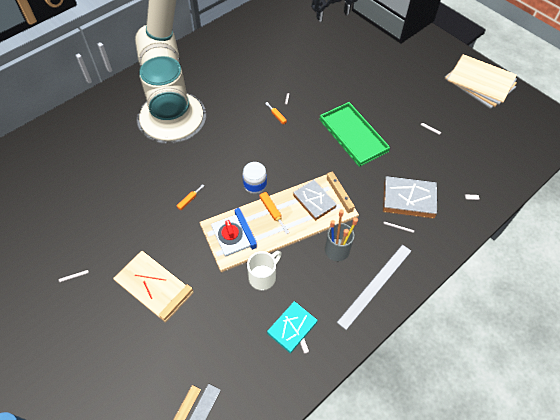

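View pics/side0.png

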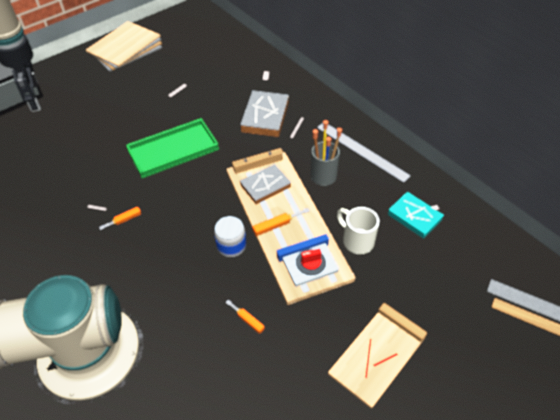

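Scene: the orange gouges are at (277,115), (188,197) and (271,207). The one at (271,207) lies in the jig and looks the largest. Grey-topped brown blocks are at (315,198), in the jig and smaller, and (410,197), bigger. The block at (292,326) is turquoise. Next I'll measure and confirm in a crop.

```bash
cat >> h.py <<'E'
def seg(d,lo,hi,zlo,zhi,box=None):
    """world points of HSV-range pixels in height band"""
    P=pts(d);hsv=cv2.cvtColor(d['image'],cv2.COLOR_BGR2HSV)
    m=(cv2.inRange(hsv,np.array(lo),np.array(hi))>0)&(d['depth']>0)&(P[...,2]>zlo)&(P[...,2]<zhi)
    if box is not None: m&=(P[...,0]>box[0])&(P[...,0]<box[1])&(P[...,1]>box[2])&(P[...,1]<box[3])
    return P[m],m
def rect(p):
    (c,s,a)=cv2.minAreaRect((p[:,:2]*1000).astype(np.float32));return np.round(c,1),np.round(s,1),round(a,1)
E
python3 - <<'E'
from h import *
z=np.load('s0.npz');
for k in 'ab':
    d={n:z[n+'_'+k] for n in ('image','depth','mtx','view')}
    P=pts(d)
    px=dict(a=dict(gj=(207,270),g2=(116,278),g3=(200,184),blk=(198,315),big=(185,410),tray=(130,355),knob=(229,232),mug=(262,262),tin=(170,255),pot=(245,340)),
            b=dict(gj=(225,270),g2=(215,128),g3=(320,250),blk=(185,265),big=(105,265),tray=(150,170),knob=(255,312),mug=(225,365),tin=(225,230),pot=(160,325)))[k]
    for n,(v,u) in px.items(): print(k,n,np.round(P[v,u],3))
    for n,lo,hi,zl,zh in (('green',(45,100,60),(75,255,255),.015,.04),('blue',(105,150,60),(125,255,255),.04,.06),('orange',(8,170,120),(20,255,255),.005,.06),('red',(0,180,100),(6,255,255),.06,.1)):
        p,m=seg(d,lo,hi,zl,zh)
        nn,lab,st,_=cv2.connectedComponentsWithStats(m.astype(np.uint8))
        for i in range(1,nn):
            if st[i,4]>25:
                q=P[lab==i];print(k,n,st[i,4],rect(q),'z',np.round(np.percentile(q[:,2],[5,50,95]),3))
    c=d['image'][140:290,180:380] if k=='a' else d['image'][130:310,210:390]
    np.savez('c'+k,c=c)
a=np.load('ca.npz')['c'];b=np.load('cb.npz')['c']
A=cv2.resize(a,(460,345),interpolation=cv2.INTER_CUBIC);B=cv2.resize(b,(340,345),interpolation=cv2.INTER_CUBIC)
save('crop0',np.hstack([A,B]))
E
```

```text
a gj [ 0.516 -0.009  0.041]
a g2 [0.251 0.261 0.013]
a g3 [ 0.316 -0.177  0.02 ]
a blk [0.581 0.111 0.041]
a big [0.736 0.365 0.032]
a tray [0.459 0.42  0.001]
a knob [ 0.518 -0.151  0.079]
a mug [ 0.631 -0.14   0.031]
a tin [0.405 0.03  0.075]
a pot [0.755 0.032 0.091]
a green 396 (array([468.5, 400.7]), array([125.5, 233.4]), 79.0) z [0.016 0.021 0.026]
a blue 223 (array([ 519.4, -108.7]), array([ 15.8, 129.5]), 72.7) z [0.043 0.048 0.053]
a orange 36 (array([252.2, 267. ]), array([19.5, 63.2]), 80.3) z [0.006 0.011 0.016]
a orange 47 (array([ 320.2, -169.4]), array([16.5, 66.5]), 0.4) z [0.006 0.01  0.015]
a orange 36 (array([493.3,   6.6]), array([10.9, 61.4]), 73.8) z [0.034 0.038 0.043]
a orange 78 (array([508.9,  -6.7]), array([21.7, 96.6]), 83.7) z [0.019 0.034 0.042]
a red 70 (array([ 507.9, -152.7]), array([13.4, 41.1]), 68.0) z [0.063 0.077 0.082]
b gj [ 0.497 -0.007  0.038]
b g2 [0.247 0.261 0.016]
b g3 [ 0.31  -0.171  0.017]
b blk [0.567 0.102 0.04 ]
b big [0.766 0.356 0.031]
b tray [0.459 0.404 0.003]
b knob [ 0.499 -0.158  0.08 ]
b mug [ 0.683 -0.15   0.03 ]
b tin [0.407 0.03  0.077]
b pot [0.719 0.043 0.08 ]
b green 594 (array([466.2, 401.5]), array([131.4, 230.9]), 79.6) z [0.016 0.021 0.026]
b blue 353 (array([ 514.4, -106.8]), array([ 21. , 126.7]), 72.6) z [0.043 0.049 0.053]
b blue 49 (array([385.3,   6. ]), array([22.3, 64.5]), 56.2) z [0.041 0.044 0.05 ]
b orange 73 (array([697.9, 295.3]), array([ 12.2, 105.1]), 39.2) z [0.009 0.015 0.021]
b orange 190 (array([244.8, 269.5]), array([31. , 68.6]), 87.2) z [0.007 0.013 0.018]
b orange 223 (array([504.7,  -3.7]), array([26.4, 98.1]), 75.6) z [0.027 0.036 0.041]
b orange 193 (array([ 311.3, -167.6]), array([18. , 71.5]), 8.3) z [0.008 0.015 0.018]
b red 130 (array([ 499.8, -153.4]), array([12.5, 43.8]), 68.6) z [0.062 0.075 0.082]
```

View pics/crop0.png

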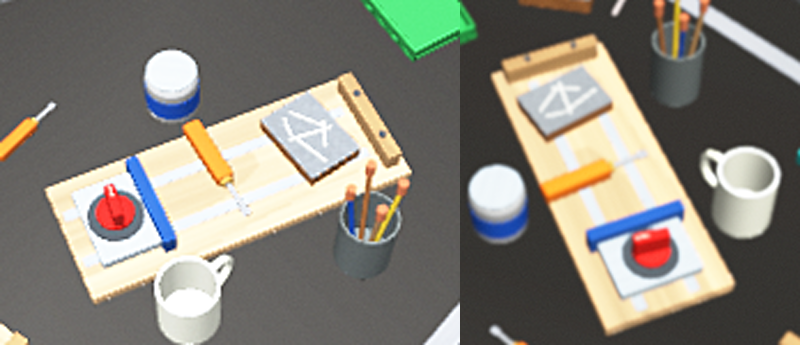

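```bash
cat >> h.py <<'E'
from scipy.spatial.transform import Rotation as Ro
def rot(s): return Ro.from_quat(np.roll(s['ee_rot'],-1))
def down(a):
    a=np.radians(a);x=np.array([0,0,-1.]);z=np.array([np.cos(a),np.sin(a),0]);return Ro.from_matrix(np.c_[x,np.cross(z,x),z])
def openang(s): z=rot(s).as_matrix()[:,2];return np.degrees(np.arctan2(z[1],z[0]))
def plan(wps):
    """wps: list of (pos, opening angle deg, rows); prints rows of dp/angular, from the present pose"""
    s=get_state();p=s['position'];R=rot(s);print('at',np.round(p,4),round(openang(s),1),'w',round(s['width'],4),'t',round(s['clock'],2))
    for q,a,n in wps:
        p0=p;D=(R.inv()*down(a)).as_rotvec()
        for i in range(n):
            st=(np.array(q)-p0)/n
            dp=np.round(R.inv().apply(st)/.12,3);w=np.round(D/n/(np.pi/2),3)
            print('dp',list(map(float,dp)),'angular',list(map(float,w)))
            p=p+R.apply(dp*.12);R=R*Ro.from_rotvec(w*np.pi/2)
E
python3 - <<'E'
from h import *
plan([((.49,.01,.23),75.6,14)])
s=get_state();print(openang(s))
E
```

```text
at [0.2033 0.5373 0.1996] 69.3 w 0.0853 t 0.1
dp [-0.018, -0.271, -0.233] angular [-0.005, -0.0, -0.0]
dp [-0.018, -0.269, -0.235] angular [-0.005, -0.0, -0.0]
dp [-0.018, -0.267, -0.237] angular [-0.005, -0.0, -0.0]
dp [-0.018, -0.265, -0.239] angular [-0.005, -0.0, -0.0]
dp [-0.018, -0.263, -0.242] angular [-0.005, -0.0, -0.0]
dp [-0.018, -0.261, -0.244] angular [-0.005, -0.0, -0.0]
dp [-0.018, -0.259, -0.246] angular [-0.005, -0.0, -0.0]
dp [-0.018, -0.257, -0.248] angular [-0.005, -0.0, -0.0]
dp [-0.018, -0.256, -0.25] angular [-0.005, -0.0, -0.0]
dp [-0.018, -0.254, -0.252] angular [-0.005, -0.0, -0.0]
dp [-0.018, -0.252, -0.254] angular [-0.005, -0.0, -0.0]
dp [-0.018, -0.25, -0.256] angular [-0.005, -0.0, -0.0]
dp [-0.018, -0.248, -0.258] angular [-0.005, -0.0, -0.0]
dp [-0.018, -0.246, -0.26] angular [-0.005, -0.0, -0.0]
69.26953389084436
```

Emit:
{"method": "arm_command", "body": {"series": [{"dp":[-0.018,-0.27,-0.234],"angular":[-0.005,0,0],"gripper":85},{"dp":[-0.018,-0.268,-0.236],"angular":[-0.005,0,0],"gripper":85},{"dp":[-0.018,-0.266,-0.238],"angular":[-0.005,0,0],"gripper":85},{"dp":[-0.018,-0.264,-0.24],"angular":[-0.005,0,0],"gripper":85},{"dp":[-0.018,-0.262,-0.242],"angular":[-0.005,0,0],"gripper":85},{"dp":[-0.018,-0.26,-0.244],"angular":[-0.005,0,0],"gripper":85},{"dp":[-0.018,-0.258,-0.247],"angular":[-0.005,0,0],"gripper":85},{"dp":[-0.018,-0.257,-0.249],"angular":[-0.005,0,0],"gripper":85}]}}

```text
clock: 1.1
position: [0.3687, 0.2283, 0.2142]
ee_rot: [0.565, -0.423, 0.569, 0.422]
contact_force: [1.0, 0.0, -0.9]
width: 0.0854
```

Emit:
{"method": "arm_command", "body": {"series": [{"dp":[-0.018,-0.256,-0.25],"angular":[-0.005,0,0],"gripper":85},{"dp":[-0.018,-0.254,-0.252],"angular":[-0.005,0,0],"gripper":85},{"dp":[-0.018,-0.252,-0.254],"angular":[-0.005,0,0],"gripper":85},{"dp":[-0.018,-0.25,-0.256],"angular":[-0.005,0,0],"gripper":85},{"dp":[-0.018,-0.248,-0.258],"angular":[-0.005,0,0],"gripper":85},{"dp":[-0.018,-0.246,-0.26],"angular":[-0.005,0,0],"gripper":85},{"dp":[0,-0.1,-0.1],"angular":[0,0,0],"gripper":50},{"dp":[0,0,0],"angular":[0,0,0],"gripper":50}]}}

```text
clock: 2.1
position: [0.5049, -0.0214, 0.2254]
ee_rot: [0.554, -0.434, 0.561, 0.436]
contact_force: [-1.0, -0.2, -0.8]
width: 0.0515
```

```bash
cat >> h.py <<'E'
def wpts(d,s):
    """world points of wrist fisheye pixels; depth is along the optical axis"""
    K=d['mtx'];Z=d['depth'];v,u=np.mgrid[:420,:560]
    x=(u-K[0,2])/K[0,0];y=(v-K[1,2])/K[1,1];r=np.hypot(x,y)+1e-9
    t=np.tan(np.minimum(r,1.4))/r;c=np.stack([x*t*Z,-y*t*Z,-Z,np.ones_like(Z)],-1)
    p=(c@d['mount'].T)[...,:3];return rot(s).apply(p.reshape(-1,3)).reshape(p.shape)+s['position']
def comps(P,img,specs,minpx=60):
    hsv=cv2.cvtColor(img,cv2.COLOR_BGR2HSV)
    for n,lo,hi,zl,zh in specs:
        m=(cv2.inRange(hsv,np.array(lo),np.array(hi))>0)&(P[...,2]>zl)&(P[...,2]<zh)
        nn,lab,st,ce=cv2.connectedComponentsWithStats(m.astype(np.uint8))
        for i in range(1,nn):
            if st[i,4]>minpx: q=P[lab==i];print(n,st[i,4],'px',ce[i].round(),*rect(q),'z',np.round(np.percentile(q[:,2],[5,50,95]),3))
SP=[('blue',(105,150,40),(125,255,255),.044,.06),('orange',(6,150,90),(22,255,255),.03,.06),('red',(0,170,80),(6,255,255),.07,.1),('grey',(0,0,60),(179,60,255),.034,.046),('any',(0,0,0),(179,255,255),.034,.046),('green',(45,100,40),(75,255,255),.017,.04)]
E
python3 - <<'E'
from h import *
s=get_state();d=get_image('wrist');print(d.keys(),d['mtx'],d['mount'],openang(s))
np.savez('w1',pos=s['position'],ee_rot=s['ee_rot'],**d)
P=wpts(d,s);comps(P,d['image'],SP,100);save('w1',d['image'])
E
```

```text
dict_keys(['image', 'depth', 'mtx', 'mount']) [[325.1922621    0.         282.33390815]
 [  0.         325.1922621  206.49004409]
 [  0.           0.           1.        ]] [[-2.98404341e-05  2.81175189e-01 -9.59656455e-01 -1.74935291e-01]
 [ 1.85764039e-04  9.59656441e-01  2.81175179e-01  7.05461396e-02]
 [ 9.99999982e-01 -1.69879270e-04 -8.08688035e-05  5.35278862e-05]
 [ 0.00000000e+00  0.00000000e+00  0.00000000e+00  1.00000000e+00]] 75.89636263004292
blue 1290 px [216. 201.] [ 513.5 -103.2] [ 17. 118.] 72.4 z [0.05  0.051 0.053]
orange 1344 px [303. 177.] [ 5.094e+02 -5.000e-01] [ 22.7 101.7] 76.8 z [0.038 0.041 0.043]
red 447 px [170. 214.] [ 503.8 -148.6] [14.4 44.4] 66.7 z [0.073 0.081 0.082]
grey 3490 px [181. 198.] [ 504.3 -151.5] [ 74.3 110.9] 72.3 z [0.036 0.038 0.044]
grey 5194 px [405. 208.] [578.1 114.9] [ 80.9 111. ] 84.0 z [0.04  0.042 0.043]
any 1787 px [303. 175.] [512.6  -0.6] [ 23.9 106.5] 77.1 z [0.038 0.041 0.043]
any 3600 px [181. 198.] [ 504.4 -151.4] [ 74.6 110.9] 72.3 z [0.036 0.038 0.044]
any 5334 px [405. 208.] [578.  114.7] [ 81.3 111.1] 84.1 z [0.04  0.041 0.043]
any 494 px [455. 216.] [607.  180.2] [ 13.8 140.6] 67.6 z [0.035 0.04  0.045]
green 1153 px [531.  88.] [465.7 384.4] [ 90.2 231. ] 77.9 z [0.018 0.024 0.026]
```

View pics/w1.png

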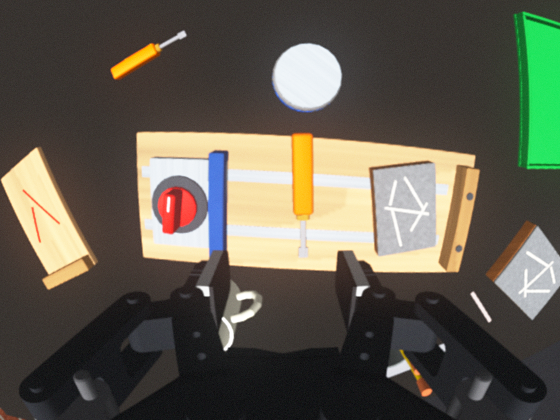

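The wrist view confirms the gouge at about (303,177), with its blade pointing down in the image. The block at (405,208) lies askew, the jaw is at (216,201), and the tin at (307,77) is clear. Going to grasp.

```bash
python3 - <<'E'
from h import *
plan([((.507,-.001,.06),77,5),((.507,-.001,.020),77,3)])
E
```

```text
at [ 0.5044 -0.0208  0.2254] 76.0 w 0.0504 t 2.15
dp [0.275, 0.002, 0.035] angular [-0.002, -0.001, -0.001]
dp [0.276, 0.002, 0.034] angular [-0.002, -0.001, -0.001]
dp [0.276, 0.002, 0.034] angular [-0.002, -0.001, -0.001]
dp [0.276, 0.003, 0.033] angular [-0.002, -0.001, -0.001]
dp [0.276, 0.003, 0.033] angular [-0.002, -0.001, -0.001]
dp [0.111, -0.0, -0.0] angular [-0.001, 0.0, -0.0]
dp [0.111, -0.0, -0.0] angular [-0.001, 0.0, -0.0]
dp [0.111, -0.0, -0.0] angular [-0.001, 0.0, -0.0]
```

Emit:
{"method": "arm_command", "body": {"series": [{"dp":[0.275,0.002,0.035],"angular":[-0.002,-0.001,-0.001],"gripper":50},{"dp":[0.275,0.002,0.035],"angular":[-0.002,-0.001,-0.001],"gripper":50},{"dp":[0.275,0.002,0.035],"angular":[-0.002,-0.001,-0.001],"gripper":50},{"dp":[0.275,0.002,0.033],"angular":[-0.002,-0.001,-0.001],"gripper":50},{"dp":[0.275,0.002,0.033],"angular":[-0.002,-0.001,-0.001],"gripper":50},{"dp":[0.11,0,0],"angular":[0,0,0],"gripper":50},{"dp":[0.1,0,0],"angular":[0,0,0],"gripper":50},{"dp":[0,0,0],"angular":[0,0,0],"gripper":50}]}}

```text
clock: 3.15
position: [0.5027, 0.0116, 0.0328]
ee_rot: [0.554, -0.441, 0.549, 0.444]
contact_force: [0.0, 0.7, 0.5]
width: 0.0503
```

```bash
python3 - <<'E'
from h import *
plan([((.507,-.001,.0205),77,1)])
E
```

```text
at [0.5027 0.0116 0.0328] 77.5 w 0.0503 t 3.15
dp [0.102, -0.057, -0.095] angular [0.005, 0.005, 0.0]
```

Emit:
{"method": "arm_command", "body": {"series": [{"dp":[0,-0.057,-0.095],"angular":[0.005,0.005,0],"gripper":50},{"dp":[0,0,0],"angular":[0,0,0],"gripper":50},{"dp":[0.05,0,0],"angular":[0,0,0],"gripper":50},{"dp":[0.05,0,0],"angular":[0,0,0],"gripper":50},{"dp":[0,0,0],"angular":[0,0,0],"gripper":50},{"dp":[0,0,0],"angular":[0,0,0],"gripper":50},{"dp":[0,0,0],"angular":[0,0,0],"gripper":50},{"dp":[0,0,0],"angular":[0,0,0],"gripper":50}]}}

```text
clock: 4.15
position: [0.5097, -0.0027, 0.0224]
ee_rot: [0.555, -0.442, 0.552, 0.438]
contact_force: [-0.4, -0.4, 0.4]
width: 0.0502
```

```bash
python3 - <<'E'
from h import *
s=get_state();print(rot(s).as_matrix().round(4))
d=get_image('wrist');P=wpts(d,s);comps(P,d['image'],SP[1:2],100)
plan([((.507,-.001,.0205),77,1)])
E
```

```text
[[ 5.900e-03 -9.741e-01  2.260e-01]
 [-1.900e-03  2.260e-01  9.741e-01]
 [-1.000e+00 -6.200e-03 -5.000e-04]]
orange 7423 px [287. 234.] [ 5.099e+02 -1.000e-01] [ 23.9 102. ] 77.3 z [0.038 0.041 0.042]
orange 222 px [426. 262.] [540.9  78.5] [ 1.5 44.2] 83.8 z [0.031 0.035 0.037]
at [ 0.5097 -0.0028  0.0224] 76.9 w 0.0499 t 4.2
dp [0.015, 0.025, 0.009] angular [-0.001, -0.0, 0.004]
```

Emit:
{"method": "arm_command", "body": {"series": [{"dp":[0.012,0.015,0.02],"angular":[0,0,0],"gripper":40},{"dp":[0,0,0],"angular":[0,0,0],"gripper":10},{"dp":[0,0,0],"angular":[0,0,0],"gripper":10},{"dp":[0,0,0],"angular":[0,0,0],"gripper":10},{"dp":[0,0,0],"angular":[0,0,0],"gripper":10},{"dp":[-0.1,0,0],"angular":[0,0,0],"gripper":10},{"dp":[-0.3,0,0],"angular":[0,0,0],"gripper":10},{"dp":[-0.3,0,0],"angular":[0,0,0],"gripper":10}], "grip_force": 40}}

```text
clock: 5.2
position: [0.5058, 0.0006, 0.1058]
ee_rot: [0.553, -0.44, 0.554, 0.44]
contact_force: [0.1, 0.0, 0.8]
width: 0.0099
```

```bash
python3 - <<'E'
from h import *
s=get_state();d=get_image('wrist');P=wpts(d,s)
comps(P,d['image'],[('or',(6,150,90),(22,255,255),.05,.2),('green',(45,100,40),(75,255,255),.017,.04)],100)
plan([((.445,.4,.14),79,14)]);save('w2',d['image'])
E
```

```text
at [5.092e-01 2.000e-04 1.107e-01] 76.9 w 0.0098 t 5.25
dp [-0.018, 0.091, 0.223] angular [-0.002, -0.0, 0.0]
dp [-0.018, 0.09, 0.223] angular [-0.002, -0.0, 0.0]
dp [-0.018, 0.089, 0.224] angular [-0.002, -0.0, 0.0]
dp [-0.018, 0.089, 0.224] angular [-0.002, -0.0, 0.0]
dp [-0.018, 0.088, 0.224] angular [-0.002, -0.0, 0.0]
dp [-0.018, 0.087, 0.225] angular [-0.002, -0.0, 0.0]
dp [-0.018, 0.087, 0.225] angular [-0.002, -0.0, 0.0]
dp [-0.018, 0.086, 0.225] angular [-0.002, -0.0, 0.0]
dp [-0.018, 0.085, 0.225] angular [-0.002, -0.0, 0.0]
dp [-0.018, 0.084, 0.226] angular [-0.002, -0.0, 0.0]
dp [-0.018, 0.084, 0.226] angular [-0.002, -0.0, 0.0]
dp [-0.018, 0.083, 0.226] angular [-0.002, -0.0, 0.0]
dp [-0.018, 0.082, 0.226] angular [-0.002, -0.0, 0.0]
dp [-0.018, 0.082, 0.227] angular [-0.002, -0.0, 0.0]
```

View pics/w2.png

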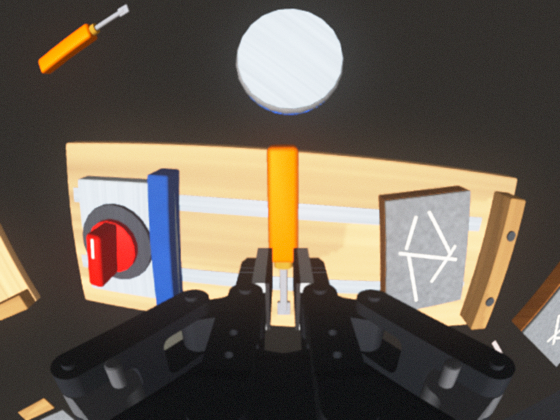

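The fingers shut fully to 9.8 mm and the gouge is still on the bed at (283,205), so the grasp missed. Checking where the gouge and fingertips really are.

```bash
python3 - <<'E'
from h import *
s=get_state();d=get_image('wrist');P=wpts(d,s);print(s['position'],openang(s),s['width'])
comps(P,d['image'],SP[:4],100)
M=np.linalg.inv(d['mount']);K=d['mtx']
def proj(t):
    c=M@np.array([*t,1]);x,y,z=c[0],-c[1],-c[2];r=np.hypot(x,y);th=np.arctan2(r,z);return (K[0,2]+K[0,0]*th*x/r,K[1,2]+K[0,0]*th*y/r)
for t in ((0,0,0),(-.019,0,0),(-.019,0,.005)): print(t,np.round(proj(t)))
a=get_image('side');b=get_image('scene')
Pz=[]
for q in (a,b):
    pp,m=seg(q,(6,150,90),(22,255,255),.03,.06,(.43,.62,-.08,.06));print(rect(pp),len(pp),np.percentile(pp[:,2],[5,50,95]))
K=a['mtx'];c=a['view']@np.array([*s['position'],1]);u=K[0,0]*c[0]/-c[2]+K[0,2];v=K[1,1]*-c[1]/-c[2]+K[1,2];print('tcp px side',u,v)
A=cv2.resize(a['image'][100:320,180:400],(500,500));
save('side1',A)
E
```

```text
[5.09247415e-01 2.24030808e-04 1.10665086e-01] 76.94772741921051 0.009802885819241977
blue 2408 px [161. 233.] [ 515.2 -103.6] [ 17.9 121.6] 72.6 z [0.05  0.051 0.053]
orange 3421 px [282. 198.] [ 5.099e+02 -1.000e-01] [ 23.9 101.5] 77.4 z [0.038 0.041 0.042]
red 901 px [ 99. 251.] [ 503.9 -148.2] [13.9 44.4] 66.7 z [0.071 0.081 0.082]
grey 4744 px [122. 221.] [ 503.8 -151.6] [ 73.9 110.3] 72.4 z [0.036 0.038 0.044]
grey 8726 px [424. 242.] [577.7 114.7] [ 80.6 110.5] 84.2 z [0.04  0.042 0.043]
(0, 0, 0) [282. 238.]
(-0.019, 0, 0) [282. 252.]
(-0.019, 0, 0.005) [292. 252.]
(array([505.4,  -3.2]), array([26.4, 99.8]), 78.1) 350 [0.03180447 0.03864467 0.04256185]
(array([510. ,  -3.3]), array([ 23.3, 100.5]), 76.2) 224 [0.03171062 0.03782142 0.04222883]
tcp px side 271.4577893947127 202.19767967109
```

View pics/side1.png

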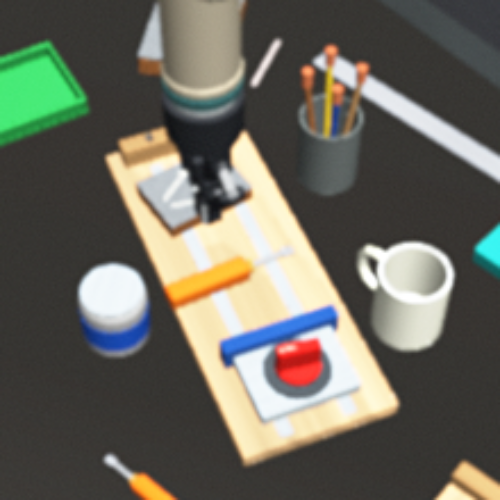

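Both cameras show the visible fingertips some 15–20 mm behind the reported TCP. The wrist view has the tips at about row 250 where the TCP projects to row 238, and the side view agrees. I'll measure this from the wrist depth.

```bash
python3 - <<'E'
from h import *
s=get_state();d=get_image('wrist');P=wpts(d,s)
T=rot(s).inv().apply((P-s['position']).reshape(-1,3)).reshape(P.shape)
m=(d['depth']>0)&(T[...,0]<.04)&(abs(T[...,2])<.05)&(abs(T[...,1])<.05)
q=T[m];print(len(q),np.percentile(q[:,0],[50,90,98,99.5,100]).round(4))
for v in range(236,300,6):
    print(v,[tuple((T[v,u]*1000).round().astype(int)) for u in (262,270,275,282,290,302,308)])
z=np.load('w1.npz');s1=dict(position=z['pos'],ee_rot=z['ee_rot']);P=wpts(z,s1)
T=rot(s1).inv().apply((P-s1['position']).reshape(-1,3)).reshape(P.shape)
print([(v,tuple((T[v,225]*1000).round().astype(int)),tuple((T[v,340]*1000).round().astype(int))) for v in (254,260,270)])
E
```

```text
44142 [-0.112  -0.081  -0.0509 -0.0403 -0.0312]
236 [(np.int64(86), np.int64(-33), np.int64(-17)), (np.int64(65), np.int64(-24), np.int64(-10)), (np.int64(64), np.int64(-24), np.int64(-6)), (np.int64(64), np.int64(-24), np.int64(0)), (np.int64(64), np.int64(-24), np.int64(6)), (np.int64(85), np.int64(-32), np.int64(17)), (np.int64(86), np.int64(-33), np.int64(22))]
242 [(np.int64(85), np.int64(-38), np.int64(-18)), (np.int64(66), np.int64(-30), np.int64(-10)), (np.int64(64), np.int64(-29), np.int64(-6)), (np.int64(64), np.int64(-29), np.int64(0)), (np.int64(64), np.int64(-29), np.int64(6)), (np.int64(85), np.int64(-37), np.int64(17)), (np.int64(85), np.int64(-38), np.int64(22))]
248 [(np.int64(-37), np.int64(10), np.int64(-9)), (np.int64(-37), np.int64(10), np.int64(-6)), (np.int64(63), np.int64(-34), np.int64(-6)), (np.int64(64), np.int64(-34), np.int64(0)), (np.int64(64), np.int64(-34), np.int64(6)), (np.int64(-37), np.int64(10), np.int64(9)), (np.int64(86), np.int64(-44), np.int64(23))]
254 [(np.int64(-45), np.int64(11), np.int64(-9)), (np.int64(-44), np.int64(10), np.int64(-5)), 
[... 2023 characters left out ...]
(7)), (np.int64(-77), np.int64(12), np.int64(7)), (np.int64(-76), np.int64(11), np.int64(9))]
296 [(np.int64(-78), np.int64(10), np.int64(-7)), (np.int64(-60), np.int64(-1), np.int64(-5)), (np.int64(87), np.int64(-94), np.int64(-7)), (np.int64(73), np.int64(-85), np.int64(0)), (np.int64(86), np.int64(-93), np.int64(7)), (np.int64(-78), np.int64(10), np.int64(7)), (np.int64(-81), np.int64(12), np.int64(9))]
[(254, (np.int64(-44), np.int64(10), np.int64(-26)), (np.int64(-44), np.int64(10), np.int64(26))), (260, (np.int64(-45), np.int64(7), np.int64(-26)), (np.int64(-45), np.int64(8), np.int64(26))), (270, (np.int64(-46), np.int64(3), np.int64(-26)), (np.int64(-48), np.int64(4), np.int64(26)))]
```

Measured: the fingertips are about 31–33 mm behind the reported TCP when nearly shut and about 43 mm behind at 50 mm opening. They are centred laterally. So I'll command the TCP about 31 mm lower than nominal and watch the contact force.

Emit:
{"method": "arm_command", "body": {"series": [{"dp":[0,0.01,0],"angular":[0,0,0],"gripper":50},{"dp":[0,0,0],"angular":[0,0,0],"gripper":50},{"dp":[0.25,0,0],"angular":[0,0,0],"gripper":50},{"dp":[0.25,0,0],"angular":[0,0,0],"gripper":50},{"dp":[0.2,0,0],"angular":[0,0,0],"gripper":50},{"dp":[0.1,0,0],"angular":[0,0,0],"gripper":50},{"dp":[0,0,0],"angular":[0,0,0],"gripper":50},{"dp":[0,0,0],"angular":[0,0,0],"gripper":50}]}}

```text
clock: 6.45
position: [0.5018, 0.0011, 0.0024]
ee_rot: [0.552, -0.438, 0.556, 0.441]
contact_force: [-0.0, -1.2, 0.3]
width: 0.0504
```

```bash
python3 - <<'E'
from h import *
plan([((.507,0,-.010),77,1)])
E
```

```text
at [0.5018 0.0011 0.0024] 76.9 w 0.0504 t 6.45
dp [0.103, -0.045, 0.001] angular [-0.001, -0.001, -0.004]
```

Emit:
{"method": "arm_command", "body": {"series": [{"dp":[0.06,-0.045,0],"angular":[0,0,-0.004],"gripper":50},{"dp":[0.03,0,0],"angular":[0,0,0],"gripper":50},{"dp":[0,0,0],"angular":[0,0,0],"gripper":10},{"dp":[0,0,0],"angular":[0,0,0],"gripper":10},{"dp":[0,0,0],"angular":[0,0,0],"gripper":10},{"dp":[0,0,0],"angular":[0,0,0],"gripper":10},{"dp":[0,0,0],"angular":[0,0,0],"gripper":10},{"dp":[0,0,0],"angular":[0,0,0],"gripper":10}]}}

```text
clock: 7.45
position: [0.5091, -0.0004, -0.0071]
ee_rot: [0.554, -0.441, 0.553, 0.438]
contact_force: [-0.1, 0.6, -0.0]
width: 0.0232
```

Emit:
{"method": "arm_command", "body": {"series": [{"dp":[-0.1,0,0],"angular":[0,0,0],"gripper":10},{"dp":[-0.25,0,0],"angular":[0,0,0],"gripper":10},{"dp":[-0.3,0,0],"angular":[0,0,0],"gripper":10},{"dp":[-0.3,0,0],"angular":[0,0,0],"gripper":10},{"dp":[-0.1,0,0],"angular":[0,0,0],"gripper":10},{"dp":[0,0,0],"angular":[0,0,0],"gripper":10},{"dp":[0,0,0],"angular":[0,0,0],"gripper":10},{"dp":[0,0,0],"angular":[0,0,0],"gripper":10}]}}

```text
clock: 8.45
position: [0.5063, 0.0002, 0.1225]
ee_rot: [0.553, -0.44, 0.554, 0.439]
contact_force: [1.1, 0.3, 0.0]
width: 0.0231
```

```bash
python3 - <<'E'
from h import *
s=get_state();d=get_image('wrist');P=wpts(d,s);print(s['width'])
comps(P,d['image'],[('or',(6,150,90),(22,255,255),.1,.25),SP[3],SP[5]],100)
plan([((.44,.406,.14),79,14)]);save('w3',d['image'])
E
```

```text
0.023140106334148803
or 10088 px [282. 254.] [504.5   0.7] [25.5 96.9] 77.9 z [0.168 0.171 0.172]
grey 4610 px [128. 222.] [ 504.  -151.6] [ 74.  110.9] 72.8 z [0.036 0.038 0.044]
grey 8047 px [420. 240.] [578.1 114.9] [ 80.7 110.7] 84.1 z [0.04  0.042 0.043]
at [5.062e-01 2.000e-04 1.223e-01] 76.9 w 0.0228 t 8.5
dp [-0.011, 0.093, 0.226] angular [-0.002, -0.0, -0.0]
dp [-0.011, 0.092, 0.227] angular [-0.002, -0.0, -0.0]
dp [-0.011, 0.092, 0.227] angular [-0.002, -0.0, -0.0]
dp [-0.011, 0.091, 0.227] angular [-0.002, -0.0, -0.0]
dp [-0.011, 0.09, 0.228] angular [-0.002, -0.0, -0.0]
dp [-0.011, 0.089, 0.228] angular [-0.002, -0.0, -0.0]
dp [-0.011, 0.089, 0.228] angular [-0.002, -0.0, -0.0]
dp [-0.011, 0.088, 0.228] angular [-0.002, -0.0, -0.0]
dp [-0.011, 0.087, 0.229] angular [-0.002, -0.0, -0.0]
dp [-0.011, 0.087, 0.229] angular [-0.002, -0.0, -0.0]
dp [-0.011, 0.086, 0.229] angular [-0.002, -0.0, -0.0]
dp [-0.011, 0.085, 0.229] angular [-0.002, -0.0, -0.0]
dp [-0.011, 0.084, 0.23] angular [-0.002, -0.0, -0.0]
dp [-0.011, 0.084, 0.23] angular [-0.002, -0.0, -0.0]
```

View pics/w3.png

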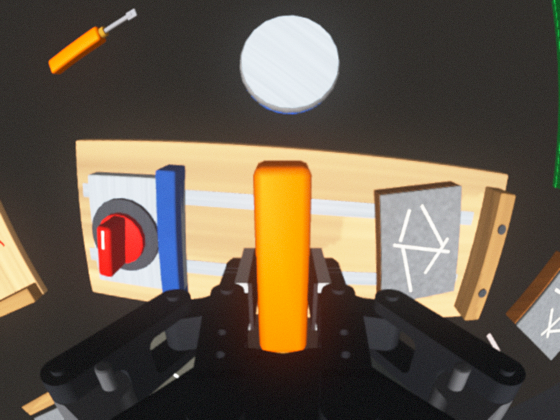

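The gouge is held level, at (282,254) in the view. Moving it over the tray.

Emit:
{"method": "arm_command", "body": {"series": [{"dp":[-0.02,0.093,0.227],"angular":[-0.002,0,0],"gripper":10},{"dp":[-0.02,0.092,0.227],"angular":[-0.002,0,0],"gripper":10},{"dp":[-0.011,0.092,0.227],"angular":[-0.002,0,0],"gripper":10},{"dp":[-0.011,0.091,0.227],"angular":[-0.002,0,0],"gripper":10},{"dp":[-0.011,0.09,0.228],"angular":[-0.002,0,0],"gripper":10},{"dp":[-0.011,0.089,0.228],"angular":[-0.002,0,0],"gripper":10},{"dp":[-0.011,0.089,0.228],"angular":[-0.002,0,0],"gripper":10},{"dp":[-0.011,0.088,0.228],"angular":[-0.002,0,0],"gripper":10}]}}

```text
clock: 9.5
position: [0.4645, 0.2366, 0.1273]
ee_rot: [0.544, -0.443, 0.554, 0.448]
contact_force: [0.4, 0.8, -1.2]
width: 0.0227
```

Emit:
{"method": "arm_command", "body": {"series": [{"dp":[-0.011,0.087,0.229],"angular":[-0.002,0,0],"gripper":10},{"dp":[-0.011,0.087,0.229],"angular":[-0.002,0,0],"gripper":10},{"dp":[-0.011,0.086,0.229],"angular":[-0.002,0,0],"gripper":10},{"dp":[-0.011,0.085,0.229],"angular":[-0.002,0,0],"gripper":10},{"dp":[-0.011,0.085,0.2],"angular":[-0.002,0,0],"gripper":10},{"dp":[0,0.05,0.1],"angular":[0,0,0],"gripper":10},{"dp":[0,0,0],"angular":[0,0,0],"gripper":10},{"dp":[0,0,0],"angular":[0,0,0],"gripper":10}]}}

```text
clock: 10.5
position: [0.4327, 0.3949, 0.1259]
ee_rot: [0.535, -0.448, 0.555, 0.453]
contact_force: [0.7, -0.1, -1.1]
width: 0.0229
```

```bash
python3 - <<'E'
from h import *
s=get_state();d=get_image('wrist');P=wpts(d,s);print(s['width'],rot(s).as_matrix()[:,0].round(3))
comps(P,d['image'],[('or',(6,150,90),(22,255,255),.1,.25),('green',(45,100,40),(75,255,255),.015,.03),('gfloor',(45,100,40),(75,255,255),-.003,.03)],100)
plan([((.44,.406,.14),79,1),((.44,.406,-.012),79,4)])
E
```

```text
0.02290974195217754 [-0.026 -0.013 -1.   ]
or 3085 px [286. 254.] [431.8 396.1] [26.3 96.9] 80.4 z [0.17  0.174 0.19 ]
green 3190 px [308. 170.] [444.7 407.8] [120.7 179.8] 79.1 z [0.018 0.025 0.026]
gfloor 15574 px [310. 172.] [451.2 407.7] [131.9 197. ] 79.2 z [0.005 0.007 0.026]
at [0.4327 0.3949 0.126 ] 79.2 w 0.0235 t 10.55
dp [-0.12, -0.04, 0.1] angular [0.002, -0.011, -0.015]
dp [0.317, 0.0, 0.0] angular [0.0, 0.0, 0.0]
dp [0.317, 0.0, 0.0] angular [0.0, 0.0, 0.0]
dp [0.317, 0.0, 0.0] angular [0.0, 0.0, 0.0]
dp [0.317, 0.0, 0.0] angular [0.0, 0.0, 0.0]
```

Emit:
{"method": "arm_command", "body": {"series": [{"dp":[0,-0.04,0.1],"angular":[0.002,-0.011,-0.015],"gripper":10},{"dp":[0,0,0],"angular":[0,0,0],"gripper":10},{"dp":[0.25,0,0],"angular":[0,0,0],"gripper":10},{"dp":[0.25,0,0],"angular":[0,0,0],"gripper":10},{"dp":[0.25,0,0],"angular":[0,0,0],"gripper":10},{"dp":[0.2,0,0],"angular":[0,0,0],"gripper":10},{"dp":[0,0,0],"angular":[0,0,0],"gripper":10},{"dp":[0,0,0],"angular":[0,0,0],"gripper":10}]}}

```text
clock: 11.55
position: [0.4441, 0.4056, 0.0118]
ee_rot: [0.549, -0.45, 0.543, 0.448]
contact_force: [1.2, -0.3, -0.6]
width: 0.0227
```

```bash
python3 - <<'E'
from h import *
plan([((.44,.406,-.02),79,1)])
E
```

```text
at [0.4441 0.4056 0.0118] 78.8 w 0.0227 t 11.55
dp [0.265, 0.036, -0.005] angular [-0.002, 0.003, 0.005]
```

Lowering gently to contact.

Emit:
{"method": "arm_command", "body": {"series": [{"dp":[0.1,0.02,0],"angular":[-0.002,0.003,0.005],"gripper":10},{"dp":[0.1,0,0],"angular":[0,0,0],"gripper":10},{"dp":[0.03,0,0],"angular":[0,0,0],"gripper":10},{"dp":[0.02,0,0],"angular":[0,0,0],"gripper":10},{"dp":[0.015,0,0],"angular":[0,0,0],"gripper":10},{"dp":[0.015,0,0],"angular":[0,0,0],"gripper":10},{"dp":[0,0,0],"angular":[0,0,0],"gripper":10},{"dp":[0,0,0],"angular":[0,0,0],"gripper":10}]}}

```text
clock: 12.55
position: [0.4437, 0.4077, -0.0194]
ee_rot: [0.548, -0.45, 0.543, 0.45]
contact_force: [-0.3, -0.2, -1.8]
width: 0.0232
```

```bash
python3 - <<'E'
from h import *
s=get_state();print(s['contact_force'],s['moment'])
plan([((.44,.406,-.02),79,1)])
d=get_image('wrist');P=wpts(d,s)
comps(P,d['image'],[('or',(6,150,90),(22,255,255),.015,.06),('green',(45,100,40),(75,255,255),.003,.009)],100)
E
```

```text
[-0.33937022 -0.18154404 -1.78165643] [0.00524824 0.04292725 0.00083802]
at [ 0.4437  0.4077 -0.0194] 79.0 w 0.0232 t 12.55
dp [0.004, 0.027, -0.02] angular [0.0, 0.003, 0.002]
or 9516 px [283. 256.] [441.9 407.8] [25.7 97.4] 78.9 z [0.026 0.029 0.03 ]
green 36590 px [283. 172.] [414.8 413.3] [113.6 110.5] 78.9 z [0.005 0.006 0.008]
green 246 px [311. 335.] [492.2 415.7] [ 6.8 30.1] 77.9 z [0.006 0.006 0.007]
green 258 px [254. 335.] [486.3 381.9] [ 7.2 28. ] 80.8 z [0.005 0.006 0.007]
```

Emit:
{"method": "arm_command", "body": {"series": [{"dp":[0.012,0,0],"angular":[0,0,0],"gripper":10},{"dp":[0.008,0,0],"angular":[0,0,0],"gripper":10},{"dp":[0,0,0],"angular":[0,0,0],"gripper":26},{"dp":[0,0,0],"angular":[0,0,0],"gripper":36},{"dp":[0,0,0],"angular":[0,0,0],"gripper":45},{"dp":[0,0,0],"angular":[0,0,0],"gripper":45},{"dp":[-0.15,0,0],"angular":[0,0,0],"gripper":45},{"dp":[-0.4,0,0],"angular":[0,0,0],"gripper":45}]}}

```text
clock: 13.6
position: [0.4407, 0.4054, 0.0423]
ee_rot: [0.544, -0.449, 0.547, 0.45]
contact_force: [0.6, -0.2, -0.1]
width: 0.0453
```

```bash
python3 - <<'E'
from h import *
s=get_state();d=get_image('wrist');P=wpts(d,s);print(s['position'],s['width'])
comps(P,d['image'],[('or',(6,150,90),(22,255,255),.015,.06)],100)
# knob line: jig y at 72.6 deg
plan([((.49,.30,.14),76,5),((.505,-.152,.13),72.6,11)])
E
```

```text
[0.4407084  0.40536199 0.04233343] 0.04528472480800127
or 205 px [57. 30.] [261.7 268.7] [17.9 39.9] 83.3 z [0.015 0.016 0.017]
or 1125 px [290. 218.] [443.5 407.6] [23.3 99.8] 79.5 z [0.025 0.027 0.029]
or 415 px [ 32. 349.] [523.8 123.1] [77.2  6. ] 81.3 z [0.023 0.03  0.037]
at [0.445  0.4087 0.0502] 79.0 w 0.0446 t 13.65
dp [-0.15, -0.109, -0.162] angular [0.007, 0.001, 0.001]
dp [-0.15, -0.11, -0.161] angular [0.007, 0.001, 0.001]
dp [-0.15, -0.112, -0.16] angular [0.007, 0.001, 0.001]
dp [-0.15, -0.114, -0.159] angular [0.007, 0.001, 0.001]
dp [-0.15, -0.115, -0.158] angular [0.007, 0.001, 0.001]
dp [0.007, -0.094, -0.33] angular [0.003, 0.0, -0.0]
dp [0.007, -0.096, -0.329] angular [0.003, 0.0, -0.0]
dp [0.007, -0.098, -0.329] angular [0.003, 0.0, -0.0]
dp [0.007, -0.099, -0.328] angular [0.003, 0.0, -0.0]
dp [0.007, -0.101, -0.328] angular [0.003, 0.0, -0.0]
dp [0.007, -0.102, -0.327] angular [0.003, 0.0, -0.0]
dp [0.007, -0.104, -0.327] angular [0.003, 0.0, -0.0]
dp [0.007, -0.105, -0.326] angular [0.003, 0.0, -0.0]
dp [0.007, -0.107, -0.326] angular [0.003, 0.0, -0.0]
dp [0.007, -0.108, -0.325] angular [0.003, 0.0, -0.0]
dp [0.007, -0.11, -0.325] angular [0.003, 0.0, -0.0]
```

The gouge lies flat in the tray, with its handle top at z = 27 mm. On to the knob.

Emit:
{"method": "arm_command", "body": {"series": [{"dp":[-0.3,-0.05,-0.08],"angular":[0.007,0,0],"gripper":45},{"dp":[-0.25,-0.11,-0.16],"angular":[0.007,0,0],"gripper":45},{"dp":[-0.1,-0.112,-0.2],"angular":[0.007,0,0],"gripper":45},{"dp":[-0.05,-0.114,-0.25],"angular":[0.007,0,0],"gripper":45},{"dp":[-0.05,-0.1,-0.3],"angular":[0.007,0,0],"gripper":45},{"dp":[0,-0.095,-0.33],"angular":[0.003,0,0],"gripper":45},{"dp":[0,-0.095,-0.33],"angular":[0.003,0,0],"gripper":45},{"dp":[0,-0.098,-0.33],"angular":[0.003,0,0],"gripper":45}]}}

```text
clock: 14.65
position: [0.4831, 0.1526, 0.1433]
ee_rot: [0.567, -0.433, 0.553, 0.431]
contact_force: [1.0, -0.1, -0.1]
width: 0.0448
```

```bash
python3 - <<'E'
from h import *
plan([((.505,-.150,.12),72.6,7)])
E
```

```text
at [0.4831 0.1526 0.1433] 75.3 w 0.0448 t 14.65
dp [0.024, -0.116, -0.342] angular [0.004, 0.001, 0.001]
dp [0.025, -0.118, -0.341] angular [0.004, 0.001, 0.001]
dp [0.025, -0.121, -0.341] angular [0.004, 0.001, 0.001]
dp [0.025, -0.123, -0.34] angular [0.004, 0.001, 0.001]
dp [0.026, -0.125, -0.339] angular [0.004, 0.001, 0.001]
dp [0.026, -0.127, -0.338] angular [0.004, 0.001, 0.001]
dp [0.026, -0.129, -0.337] angular [0.004, 0.001, 0.001]
```

Emit:
{"method": "arm_command", "body": {"series": [{"dp":[0.025,-0.116,-0.342],"angular":[0.004,0.001,0.001],"gripper":40},{"dp":[0.025,-0.118,-0.342],"angular":[0.004,0.001,0.001],"gripper":40},{"dp":[0.025,-0.12,-0.34],"angular":[0.004,0.001,0.001],"gripper":40},{"dp":[0.025,-0.122,-0.34],"angular":[0.004,0.001,0.001],"gripper":40},{"dp":[0.025,-0.124,-0.34],"angular":[0.004,0.001,0.001],"gripper":40},{"dp":[0.025,-0.126,-0.33],"angular":[0.004,0.001,0.001],"gripper":40},{"dp":[0.02,-0.12,-0.3],"angular":[0.004,0.001,0.001],"gripper":40},{"dp":[0,0,0],"angular":[0,0,0],"gripper":40}]}}

```text
clock: 15.65
position: [0.5059, -0.1572, 0.1204]
ee_rot: [0.573, -0.419, 0.567, 0.417]
contact_force: [-0.2, 0.5, 0.4]
width: 0.0403
```

```bash
python3 - <<'E'
from h import *
s=get_state();d=get_image('wrist');P=wpts(d,s)
comps(P,d['image'],SP[:4],100);comps(P,d['image'],[('disc',(0,170,80),(6,255,255),.03,.1)])
plan([((.504,-.150,.08),72.6,1)])
E
```

```text
blue 285 px [432.  39.] [411.3   4.4] [65.4 21.9] 19.2 z [0.044 0.047 0.05 ]
blue 2797 px [349. 185.] [ 512.5 -103.7] [ 16.9 115.9] 72.6 z [0.05  0.051 0.053]
orange 219 px [519. 214.] [592.   72.7] [ 3.6 69.6] 83.8 z [0.031 0.034 0.037]
red 1107 px [292. 210.] [ 503.9 -149.3] [14.1 44.6] 66.6 z [0.078 0.081 0.082]
grey 8585 px [289. 187.] [ 504.8 -150.3] [ 77.8 109.9] 72.7 z [0.036 0.038 0.044]
grey 3733 px [541. 190.] [576.9 104.9] [ 63.4 111. ] 85.7 z [0.04  0.041 0.043]
grey 307 px [494. 315.] [712.8  36.3] [14.6 53. ] 47.0 z [0.035 0.04  0.045]
grey 320 px [306. 315.] [ 623.5 -172.8] [10.6 50.1] 23.4 z [0.035 0.04  0.045]
disc 2745 px [290. 203.] [ 503.3 -149.7] [47.  45.3] 72.9 z [0.05  0.052 0.082]
at [ 0.5054 -0.1557  0.1204] 72.5 w 0.0403 t 15.7
dp [0.336, 0.028, 0.04] angular [-0.001, 0.003, 0.004]
```

```bash
python3 - <<'E'
from h import *
plan([((.504,-.1495,.10),66.6,2),((.504,-.1495,.028),66.6,4)])
E
```

```text
at [ 0.5054 -0.1557  0.1204] 72.5 w 0.0403 t 15.7
dp [0.085, 0.014, 0.022] angular [0.033, 0.002, 0.002]
dp [0.085, 0.015, 0.022] angular [0.033, 0.002, 0.002]
dp [0.15, -0.0, 0.0] angular [-0.0, -0.0, 0.0]
dp [0.15, -0.0, 0.0] angular [-0.0, -0.0, 0.0]
dp [0.15, -0.0, 0.0] angular [-0.0, -0.0, 0.0]
dp [0.15, -0.0, 0.0] angular [-0.0, -0.0, 0.0]
```

Emit:
{"method": "arm_command", "body": {"series": [{"dp":[0.06,0.014,0.022],"angular":[0.033,0.002,0.002],"gripper":40},{"dp":[0.05,0.015,0.022],"angular":[0.033,0.002,0.002],"gripper":40},{"dp":[0,0,0],"angular":[0,0,0],"gripper":40},{"dp":[0.15,0,0],"angular":[0,0,0],"gripper":40},{"dp":[0.15,0,0],"angular":[0,0,0],"gripper":40},{"dp":[0.1,0,0],"angular":[0,0,0],"gripper":40},{"dp":[0,0,0],"angular":[0,0,0],"gripper":40},{"dp":[0,0,0],"angular":[0,0,0],"gripper":40}]}}

```text
clock: 16.7
position: [0.5046, -0.1438, 0.0599]
ee_rot: [0.591, -0.391, 0.589, 0.39]
contact_force: [-0.6, -0.1, 0.6]
width: 0.0401
```

```bash
python3 - <<'E'
from h import *
s=get_state();d=get_image('wrist');P=wpts(d,s)
comps(P,d['image'],SP[2:3],100)
plan([((.504,-.1495,.026),66.6,1)])
E
```

```text
red 1931 px [272. 252.] [ 503.7 -149.3] [14.  44.7] 66.9 z [0.077 0.081 0.082]
at [ 0.5045 -0.1438  0.0599] 66.9 w 0.0399 t 16.75
dp [0.283, -0.014, -0.046] angular [0.004, 0.001, 0.002]
```

Emit:
{"method": "arm_command", "body": {"series": [{"dp":[0,-0.014,-0.046],"angular":[0,0.001,0.002],"gripper":40},{"dp":[0.1,0,0],"angular":[0,0,0],"gripper":40},{"dp":[0.1,0,0],"angular":[0,0,0],"gripper":40},{"dp":[0.06,0,0],"angular":[0,0,0],"gripper":40},{"dp":[0,0,0],"angular":[0,0,0],"gripper":8},{"dp":[0,0,0],"angular":[0,0,0],"gripper":8},{"dp":[0,0,0],"angular":[0,0,0],"gripper":8},{"dp":[0,0,0],"angular":[0,0,0],"gripper":8}]}}

```text
clock: 17.75
position: [0.5042, -0.1503, 0.0272]
ee_rot: [0.59, -0.39, 0.59, 0.39]
contact_force: [-0.6, 0.0, -1.7]
width: 0.0129
```

```bash
python3 - <<'E'
from h import *
s=get_state();print(s['contact_force'],s['moment'],s['width'])
p=s['position'];u=np.array([.299,.954,0])
plan([(p+.2*u,openang(s),8)])
E
```

```text
[-0.59473076  0.02287415 -1.68427295] [-0.08624753  0.03793054 -0.01787908] 0.012903381715843746
at [ 0.5042 -0.1503  0.0272] 66.9 w 0.0129 t 17.75
dp [-0.0, 0.021, 0.207] angular [-0.0, 0.0, 0.0]
dp [-0.0, 0.021, 0.207] angular [-0.0, 0.0, 0.0]
dp [-0.0, 0.021, 0.207] angular [-0.0, 0.0, 0.0]
dp [-0.0, 0.021, 0.207] angular [-0.0, 0.0, 0.0]
dp [-0.0, 0.021, 0.207] angular [-0.0, 0.0, 0.0]
dp [-0.0, 0.021, 0.207] angular [-0.0, 0.0, 0.0]
dp [-0.0, 0.021, 0.207] angular [-0.0, 0.0, 0.0]
dp [-0.0, 0.021, 0.207] angular [-0.0, 0.0, 0.0]
```

Emit:
{"method": "arm_command", "body": {"series": [{"dp":[0,0.016,0.16],"angular":[0,0,0],"gripper":8},{"dp":[0,0.016,0.16],"angular":[0,0,0],"gripper":8},{"dp":[0,0.016,0.16],"angular":[0,0,0],"gripper":8},{"dp":[0,0.016,0.16],"angular":[0,0,0],"gripper":8},{"dp":[0,0.016,0.16],"angular":[0,0,0],"gripper":8},{"dp":[0,0.016,0.16],"angular":[0,0,0],"gripper":8},{"dp":[0,0.01,0.1],"angular":[0,0,0],"gripper":8},{"dp":[0,0,0],"angular":[0,0,0],"gripper":8}], "grip_force": 50}}

```text
clock: 18.75
position: [0.5419, -0.0304, 0.0272]
ee_rot: [0.586, -0.394, 0.592, 0.388]
contact_force: [0.8, 2.3, -1.4]
width: 0.0126
```

```bash
python3 - <<'E'
from h import *
s=get_state();print(s['contact_force'],s['moment'],s['width'])
p=s['position'];u=np.array([.299,.954,0]);print('slid',(p-[.5042,-.1503,.0272])@u,(p-[.5042,-.1503,.0272])@[.954,-.299,0])
d=get_image('wrist');P=wpts(d,s);comps(P,d['image'],[SP[0],SP[2],SP[3]],100)
plan([([.5042+.23*.299,-.1503+.23*.954,.0275],66.9,8)])
E
```

```text
[ 0.76087175  2.34022082 -1.41406529] [ 6.49494984e-01 -2.08164902e-01  3.58458544e-04] 0.012631099253113011
slid 0.12568326786822268 0.00010195201396409614
blue 518 px [284.  16.] [430.6  18.4] [56.7 14. ] 68.7 z [0.044 0.048 0.051]
blue 5878 px [370. 205.] [540.9  19.2] [17.6 97.8] 72.6 z [0.049 0.051 0.052]
red 2760 px [282. 277.] [541.5 -30. ] [14.6 45.9] 66.1 z [0.077 0.081 0.082]
grey 15054 px [510. 199.] [578.2 114.8] [ 81.5 111.1] 84.3 z [0.04  0.041 0.042]
grey 13549 px [281. 197.] [533.7 -27.7] [77.4 93. ] 72.6 z [0.036 0.038 0.044]
at [ 0.5419 -0.0304  0.0272] 67.1 w 0.0132 t 18.8
dp [-0.002, 0.01, 0.108] angular [0.0, -0.001, 0.0]
dp [-0.001, 0.01, 0.108] angular [0.0, -0.001, 0.0]
dp [-0.001, 0.01, 0.108] angular [0.0, -0.001, 0.0]
dp [-0.001, 0.01, 0.108] angular [0.0, -0.001, 0.0]
dp [-0.001, 0.01, 0.108] angular [0.0, -0.001, 0.0]
dp [-0.001, 0.01, 0.108] angular [0.0, -0.001, 0.0]
dp [-0.001, 0.01, 0.108] angular [0.0, -0.001, 0.0]
dp [-0.0, 0.01, 0.108] angular [0.0, -0.001, 0.0]
```

Emit:
{"method": "arm_command", "body": {"series": [{"dp":[0,0.01,0.09],"angular":[0,0,0],"gripper":8},{"dp":[0,0.01,0.09],"angular":[0,0,0],"gripper":8},{"dp":[0,0.01,0.09],"angular":[0,0,0],"gripper":8},{"dp":[0,0.01,0.09],"angular":[0,0,0],"gripper":8},{"dp":[0,0.01,0.09],"angular":[0,0,0],"gripper":8},{"dp":[0,0.01,0.09],"angular":[0,0,0],"gripper":8},{"dp":[0,0.01,0.09],"angular":[0,0,0],"gripper":8},{"dp":[0,0,0],"angular":[0,0,0],"gripper":8}]}}

```text
clock: 19.8
position: [0.5655, 0.0448, 0.0272]
ee_rot: [0.586, -0.396, 0.592, 0.386]
contact_force: [0.3, -1.1, 2.1]
width: 0.0127
```

```bash
cat > st.py <<'E'
from h import *
s=get_state();print(s['contact_force'],s['moment'],s['width'])
p=s['position'];u=np.array([.299,.954,0]);print('slid',(p-[.5042,-.1503,.0272])@u,(p-[.5042,-.1503,.0272])@[.954,-.299,0])
d=get_image('wrist');P=wpts(d,s);comps(P,d['image'],[SP[0],SP[2],SP[3],('wood',(8,40,60),(25,255,255),.042,.052)],200)
save('cur',d['image'])
plan([([.5042+.23*.299,-.1503+.23*.954,.0275],66.9,4)])
E
python3 st.py
```

```text
[ 0.30769468 -1.10085781  2.05344456] [ 0.23091772 -0.01724414 -0.02471618] 0.012652182255106796
slid 0.2044820385540461 0.0001486883763712754
blue 522 px [159.  31.] [433.2  27.6] [54.3 12.9] 87.5 z [0.044 0.048 0.051]
blue 5970 px [370. 205.] [564.6  94.5] [18.  97.9] 72.6 z [0.049 0.051 0.052]
red 2791 px [282. 277.] [565.1  45.5] [14.  45.7] 66.6 z [0.076 0.081 0.082]
grey 18948 px [445. 217.] [596.2 140.5] [ 82.7 111.6] 72.7 z [0.04  0.041 0.042]
grey 13571 px [281. 197.] [557.4  47.4] [77.5 93.4] 72.5 z [0.036 0.038 0.044]
wood 5554 px [522. 211.] [610.9 188.6] [ 22.1 140.7] 72.8 z [0.043 0.049 0.05 ]
at [0.5655 0.0448 0.0272] 67.1 w 0.0127 t 19.85
dp [-0.001, 0.005, 0.053] angular [0.001, -0.002, 0.001]
dp [-0.001, 0.005, 0.053] angular [0.001, -0.002, 0.001]
dp [-0.001, 0.006, 0.053] angular [0.001, -0.002, 0.001]
dp [-0.001, 0.006, 0.053] angular [0.001, -0.002, 0.001]
```

Emit:
{"method": "arm_command", "body": {"series": [{"dp":[0,0.002,0.025],"angular":[0,0,0],"gripper":8},{"dp":[0,0.002,0.025],"angular":[0,0,0],"gripper":8},{"dp":[0,0.002,0.025],"angular":[0,0,0],"gripper":8},{"dp":[0,0.002,0.025],"angular":[0,0,0],"gripper":8},{"dp":[0,0,0.01],"angular":[0,0,0],"gripper":8},{"dp":[0,0,0.01],"angular":[0,0,0],"gripper":8},{"dp":[0,0,0.01],"angular":[0,0,0],"gripper":8},{"dp":[0,0,0.01],"angular":[0,0,0],"gripper":8}]}}

```text
clock: 20.85
position: [0.5668, 0.049, 0.0273]
ee_rot: [0.58, -0.4, 0.598, 0.383]
contact_force: [-1.6, -5.5, 3.1]
width: 0.0128
```

```bash
python3 st.py
```

```text
[-1.56751365 -5.52387489  3.13700365] [-0.26172403  0.05746641  0.03540793] 0.01279595945480942
slid 0.20885091404633394 8.599906433885002e-05
blue 541 px [154.  32.] [433.3  29.2] [54.9 13. ] 89.6 z [0.044 0.048 0.051]
blue 5982 px [370. 205.] [565.8  99.1] [17.9 97.6] 72.7 z [0.05  0.051 0.052]
red 2706 px [281. 276.] [566.8  50.3] [14. 46.] 67.9 z [0.076 0.081 0.082]
grey 19434 px [447. 218.] [596.3 143. ] [ 78.7 110.5] 72.8 z [0.04  0.042 0.043]
grey 13552 px [282. 197.] [558.5  52.2] [77.5 92.5] 72.5 z [0.036 0.038 0.044]
wood 5845 px [519. 213.] [610.8 188.7] [ 22.4 140.5] 72.5 z [0.043 0.049 0.05 ]
at [0.5667 0.049  0.0273] 67.2 w 0.0127 t 20.9
dp [-0.002, 0.004, 0.044] angular [0.001, -0.005, 0.001]
dp [-0.002, 0.004, 0.044] angular [0.001, -0.005, 0.001]
dp [-0.001, 0.004, 0.044] angular [0.001, -0.005, 0.001]
dp [-0.001, 0.004, 0.044] angular [0.001, -0.005, 0.001]
```

Emit:
{"method": "arm_command", "body": {"series": [{"dp":[0,0.003,0.03],"angular":[0,-0.01,0],"gripper":8},{"dp":[0,0.003,0.03],"angular":[0,-0.01,0],"gripper":8},{"dp":[0,0,0.01],"angular":[0.05,0,0],"gripper":8},{"dp":[0,0,0.01],"angular":[0.08,0,0],"gripper":8},{"dp":[0,0,0.01],"angular":[0.08,0,0],"gripper":8},{"dp":[0,0,0.01],"angular":[0.08,0,0],"gripper":8},{"dp":[0,0,0.01],"angular":[0.08,0,0],"gripper":8},{"dp":[0,0,0],"angular":[0,0,0],"gripper":8}], "grip_force": 60}}

```text
clock: 21.9
position: [0.5665, 0.049, 0.0273]
ee_rot: [0.673, -0.207, 0.683, 0.195]
contact_force: [1.0, -1.4, 0.9]
width: 0.0127
```

```bash
python3 st.py | head -8; python3 -c "
from h import *
plan([([.5668,.0495,.0275],-7.6,5)])"
```

```text
[ 0.95063346 -1.40647281  0.89189458] [ 0.12047516 -0.20081549 -0.07216418] 0.012691405847801106
slid 0.20873239556295298 -0.00012636674870912523
blue 785 px [ 69. 124.] [421.7  41.2] [30.5 70.7] 31.8 z [0.044 0.048 0.05 ]
blue 8204 px [345. 185.] [581.5  94.6] [ 17.5 129.1] 72.6 z [0.05  0.051 0.052]
red 2726 px [282. 277.] [566.8  50.6] [14.  45.6] 32.8 z [0.076 0.081 0.082]
grey 27066 px [414. 132.] [597.7 141.5] [ 80.2 113.5] 72.6 z [0.04  0.041 0.043]
grey 14085 px [273. 210.] [566.9  49.1] [ 76.4 109.6] 72.6 z [0.037 0.038 0.044]
wood 6824 px [489.  89.] [615.2 187.5] [ 21.9 131.9] 72.4 z [0.044 0.049 0.051]
at [0.5665 0.049  0.0272] 33.1 w 0.013 t 21.95
dp [-0.0, 0.0, 0.001] angular [0.09, -0.002, 0.002]
dp [-0.0, 0.001, 0.001] angular [0.09, -0.002, 0.002]
dp [-0.0, 0.001, 0.001] angular [0.09, -0.002, 0.002]
dp [-0.0, 0.001, 0.001] angular [0.09, -0.002, 0.002]
dp [-0.0, 0.001, 0.0] angular [0.09, -0.002, 0.002]
```

Emit:
{"method": "arm_command", "body": {"series": [{"dp":[0,0.007,0.007],"angular":[0.09,0,0],"gripper":8},{"dp":[0,0.008,0.006],"angular":[0.09,0,0],"gripper":8},{"dp":[0,0.009,0.004],"angular":[0.09,0,0],"gripper":8},{"dp":[0,0.01,0.003],"angular":[0.09,0,0],"gripper":8},{"dp":[0,0.01,0.002],"angular":[0.08,0,0],"gripper":8},{"dp":[0,0.01,0],"angular":[0.03,0,0],"gripper":8},{"dp":[0,0.01,0],"angular":[0.03,0,0],"gripper":8},{"dp":[0,0,0],"angular":[0.03,0,0],"gripper":8}]}}

```text
clock: 22.95
position: [0.5656, 0.0481, 0.0274]
ee_rot: [0.699, 0.075, 0.704, -0.103]
contact_force: [-0.6, 0.0, 3.7]
width: 0.0125
```

```bash
python3 st.py | head -9; python3 -c "
from h import *
plan([([.5668,.0495,.0275],-7.6,5)])"
```

```text
[-0.56982991  0.03199904  3.72756436] [0.59817688 0.12862938 2.14288747] 0.012482808084583337
slid 0.20762649441966555 -0.0007239721103747127
blue 9472 px [286. 163.] [581.4  94.8] [ 18.3 127.6] 72.5 z [0.05  0.051 0.052]
blue 571 px [ 80. 295.] [421.6  48.5] [21.8 65.1] 46.7 z [0.044 0.047 0.05 ]
red 2617 px [282. 278.] [567.2  50.7] [45.7 14.3] 79.2 z [0.077 0.081 0.082]
grey 31601 px [293.  71.] [596.7 141.1] [ 80.2 111.8] 72.7 z [0.04  0.041 0.043]
grey 14016 px [281. 227.] [566.9  48.8] [ 73.7 110.5] 73.3 z [0.037 0.038 0.044]
at [0.5657 0.0481 0.0274] -14.5 w 0.0127 t 23.0
dp [-0.002, 0.046, 0.004] angular [-0.226, -0.005, 0.005]
at [0.5657 0.0481 0.0274] -14.5 w 0.0127 t 23.0
dp [-0.0, 0.003, 0.001] angular [-0.015, -0.001, 0.005]
dp [-0.0, 0.003, 0.001] angular [-0.015, -0.001, 0.005]
dp [-0.0, 0.003, 0.001] angular [-0.015, -0.001, 0.005]
dp [-0.0, 0.003, 0.001] angular [-0.015, -0.001, 0.005]
dp [-0.0, 0.003, 0.001] angular [-0.015, -0.001, 0.005]
```

End stop felt: 2.1 N m, with the knob bar at about 79°. Relaxing, releasing and backing off.

Emit:
{"method": "arm_command", "body": {"series": [{"dp":[0,0,0],"angular":[0,0,0],"gripper":8},{"dp":[0,0,0],"angular":[0,0,0],"gripper":8},{"dp":[0,0,0],"angular":[0,0,0],"gripper":16},{"dp":[0,0,0],"angular":[0,0,0],"gripper":30},{"dp":[0,0,0],"angular":[0,0,0],"gripper":36},{"dp":[0,0,0],"angular":[0,0,0],"gripper":36},{"dp":[-0.2,0,0],"angular":[0,0,0],"gripper":36},{"dp":[-0.5,0,0],"angular":[0,0,0],"gripper":36}]}}

```text
clock: 24.0
position: [0.5623, 0.0529, 0.107]
ee_rot: [0.694, 0.077, 0.709, -0.103]
contact_force: [0.3, 0.3, -0.2]
width: 0.0359
```

Emit:
{"method": "arm_command", "body": {"series": [{"dp":[-0.4,0,0],"angular":[0,0,0],"gripper":36},{"dp":[-0.3,0,0],"angular":[0,0,0],"gripper":36},{"dp":[-0.3,0,0],"angular":[0,0,0],"gripper":36},{"dp":[0,0,0],"angular":[0,0,0],"gripper":36},{"dp":[0,0,0],"angular":[0,0,0],"gripper":36},{"dp":[0,0,0],"angular":[0,0,0],"gripper":36},{"dp":[0,0,0],"angular":[0,0,0],"gripper":36},{"dp":[0,0,0],"angular":[0,0,0],"gripper":36}]}}

```text
clock: 25.0
position: [0.565, 0.058, 0.2316]
ee_rot: [0.694, 0.079, 0.708, -0.103]
contact_force: [-0.5, 0.1, -0.2]
width: 0.0359
```

```bash
python3 st.py | head -12; python3 - <<'E'
from h import *
b=get_image('side');c=get_image('scene');w=cv2.imread('pics/cur.png')
save('fin',np.hstack([cv2.resize(w,(420,315)),cv2.resize(b['image'][100:310,110:390],(380,315))]))
for d in (b,c):
    P=pts(d);comps(P,d['image'],[('or',(6,150,90),(22,255,255),.015,.06)],40)
    for n,box in (('tin',(.33,.48,-.05,.1)),('mug',(.58,.75,-.2,-.07)),('pot',(.67,.8,-.03,.1))):
        m=(P[...,2]>(.06))&(P[...,2]<.1)&(P[...,0]>box[0])&(P[...,0]<box[1])&(P[...,1]>box[2])&(P[...,1]<box[3]);print(n,np.median(P[m],0).round(3))
z=np.load('s0.npz')
for k in 'ba':
    d={n:z[n+'_'+k] for n in ('image','depth','mtx','view')};P=pts(d)
    for n,box in (('tin',(.33,.48,-.05,.1)),('mug',(.58,.75,-.2,-.07)),('pot',(.67,.8,-.03,.1))):
        m=(P[...,2]>(.06))&(P[...,2]<.1)&(P[...,0]>box[0])&(P[...,0]<box[1])&(P[...,1]>box[2])&(P[...,1]<box[3]);print('before',n,np.median(P[m],0).round(3))
E
```

```text
[-0.5049904  0.0705124 -0.1535796] [ 0.01213077 -0.00384385  0.01413304] 0.0359082781313605
slid 0.21695362523642522 -0.004245538512635816
blue 1668 px [289. 137.] [581.6  95.2] [ 16.3 126.5] 72.5 z [0.05  0.051 0.053]
red 485 px [288. 185.] [567.7  50.8] [44.8 14. ] 82.5 z [0.079 0.081 0.082]
grey 7075 px [292.  93.] [598.4 140.7] [ 80.4 115. ] 72.4 z [0.04  0.041 0.043]
grey 4238 px [287. 175.] [567.   48.3] [ 75.6 110.3] 72.7 z [0.036 0.038 0.044]
wood 2261 px [294.  48.] [611.4 189.1] [ 20.9 139.6] 72.7 z [0.047 0.049 0.051]
wood 227 px [ 15. 282.] [51.5 -7.3] [111.6  31.7] 81.5 z [0.042 0.047 0.051]
at [0.565  0.058  0.2316] -14.8 w 0.036 t 25.05
dp [0.424, 0.042, 0.016] angular [-0.227, -0.006, 0.003]
dp [0.424, 0.033, 0.026] angular [-0.227, -0.006, 0.003]
dp [0.424, 0.02, 0.031] angular [-0.227, -0.006, 0.003]
or 279 px [163. 148.] [440.4 403.8] [29.2 98.3] 78.0 z [0.016 0.024 0.029]
or 123 px [250. 320.] [ 311.2 -170.3] [16.1 63.1] 10.9 z [0.015 0.017 0.019]
tin [0.397 0.022 0.074]
mug [ 0.647 -0.158  0.076]
pot [0.723 0.048 0.08 ]
or 181 px [349. 125.] [443.7 403.8] [28.5 99.2] 79.8 z [0.017 0.023 0.029]
tin [0.408 0.025 0.073]
mug [ 0.652 -0.157  0.078]
pot [0.734 0.049 0.081]
before tin [0.397 0.022 0.074]
before mug [ 0.647 -0.16   0.077]
before pot [0.722 0.048 0.081]
before tin [0.407 0.025 0.073]
before mug [ 0.652 -0.156  0.078]
before pot [0.736 0.048 0.081]
```

View pics/fin.png

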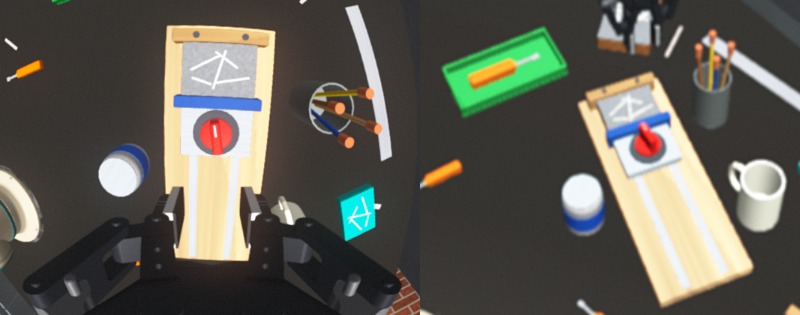

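The final view shows the gouge flat in the tray at (505,68). The block at (218,68) sits square between the jaw and fence, with the knob at (215,133) turned lengthwise. The bystanders have not moved, so I'm handing in.

```bash
python3 -c "
from rig import sign_off
print(sign_off())"
```

```text
the job is handed in; nothing more can be done
None
```

I did the three steps in the order asked and handed the job in at about 25 s. `sign_off` gives no verdict, so the results below are my own last checks.

**What I did**
- **Gouge:** I laid the largest orange-handled gouge flat in the green tray, lowering it to the floor before letting go.
- **Jaw:** I slid it by its knob until the block was held between jaw and fence.
- **Lock knob:** I turned it clockwise until it hit the end stop, then released it and lifted the arm clear.

**Last checks**
- **Gouge:** its handle top is at about 27 mm, which matches lying on the tray floor.
- **Clamping:** the jaw, block and fence agree in direction to within about 0.3°. The gap between jaw and fence measures about 79.5 mm, against a block depth of 80 mm.
- **Lock:** the knob's bar reads about 1.40 rad from loose, and I felt 2.1 N m at the stop before releasing.
- **Bystanders:** the mug, ink tin and brush pot are where they were, to within 2 mm.

**What failed or disagreed**
- **First grasp:** it closed on nothing. The real fingertips measured about 31 mm behind the TCP position the robot reports, so I corrected the heights after that.
- **Jaw start:** it moved 0.209 m rather than 0.230 m to clamp, so it probably began about 20 mm along. The knob also seemed to start about 0.1 rad turned.

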